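# Brass strip from the raised board onto the bench block

## Robot

A 6-joint arm with a two-finger parallel gripper is mounted at the origin on the work surface. World frame = base frame: x ahead of the robot, y to its left, z up, the work surface at z = 0. Lengths are in m, angles in rad, forces in N, time in s.
With the tool pointing down it reaches from about 0.375 to 0.925 m from the base axis. Payload 5.7 kg.
Tool frame: the origin (TCP) lies midway between the tips of the shut fingers; the grasp point (between the pads) lies 19 mm behind it; x points along the fingers, z is the direction in which the jaws open and shut, and the axes are right-handed (so a half turn about x gives the same grasp; the last joint's range is limited). The gripper opens to 85 mm and grips with 20 to 120 N. Pads are 22 mm wide; open, the fingers measure 114 mm over their backs; the gripper's body (76 mm by 85 mm) begins 54 mm behind the grasp point. The pads swing forward as they close: fully open they stand 13 mm farther back than shut.
Start: joints at [-0.115, 0.359, 1.51, -0, 1.272, -0.115], TCP at [0.6, -0, 0.231] pointing down, gripper open.
Joint ranges: [-2.97, 2.97], [-1.01, 2.36], [0.21, 2.38], [-0.96, 4.11], [0.2, 2.71], [-2.98, 2.98]. Speed limits (rad/s): [2.39, 2.39, 3.14, 3.14, 3.14, 3.14].

## Interface

Orientations are given as [roll, pitch, yaw] about the fixed x, y, z axes, in that order (R = Rz(yaw) Ry(pitch) Rx(roll)).
In Python, from bench import bot gives the robot as it stands. The module is installed in compiled form; this text tells all that it offers.
- The arm moves only by the tool arm_command, never from a script. Its argument "plan" is a list of rows, each a list of 3 entries, a list of its own where there are three numbers: the opening, from 0 (shut) to 1 (fully open), then the shift along the tool's x, y, z in units of 30 mm (1.0 is 30 mm), then the turn about the tool's x in rad. A call has 1 to 10 rows; each row shifts and turns the commanded pose from where the row before left it, along the tool's axes as they then stand; what a row does not reach is not made up. A row lasts 1/12 s, in which the tool goes at most 41.7 mm and 7.16 degrees, less where a joint would pass 70% of its speed; a pose out of reach is approached as far as the arm can. A call is refused whole if a number of a shift passes 1 or a number of a turn 0.125, either way. A call with a gripper value outside its range is refused whole. The fingers move at their own pace and stop on an object; "squeeze" is the grip in N (left out, the last holds). Time passes only in rows, so rows that do not move let the fingers close. It gives the time, the measured TCP pose, the force and the opening at its end, in the units of the state.
- bot.sense(): the state, without advancing time (a new reading comes with each control period).
- bot.capture(name): name is "scene" or "side" or "wrist"; returns a dict with "image" (420x560x3 uint8, red, green, blue), "z_map" (420x560 float32, m along the optical axis (not along the pixel's ray), 0 where there is no reading), "fov_y" (degrees; the focal length in pixels is half the picture's height over the tangent of half this angle, whatever the lens; pixels are square), "cx", "cy" (the principal point, pixels), "world_from_camera" (4x4, takes a point from camera to world coordinates); the wrist camera has in their place "hand_eye" (4x4, takes a point from camera to tool coordinates, whose origin is the TCP and whose axes are the tool frame's). Camera axes: x right, y up, looking along -z (the intrinsics and any distortion apply to the point x, -y, -z); pixel columns grow to the right and rows downward; lengths in m; the calibration is good to about 2 mm. A picture is of the moment at which its call begins: read the wrist's pose just before it.
- bot.hand_in(): hands the job in, once; it reports no verdict.
Trained networks look in the newest picture that a camera, given by its name, has taken for a name from the list of things; names that differ only in an ending like _2 or _b are one class to them, and where a whole thing is asked for, a point or a joint stands for the part that bears it (a point fixed in the world has none). Each returns a list of dicts, best first, with "score" (0 to 1); they miss things now and then, are a little off and sometimes report something else, mostly with a low value. They report only what shows in the picture. A call takes as long as a camera call. They do not tell look-alikes from the thing itself.
- bot.boxes_of(camera, name): "centre" ([column, row] in pixels, amid what is visible of it).
- bot.pinpoint(camera, name): "centre" ([column, row] in pixels: a listed point, or the origin of a listed thing).
The state is a dict: "clock": time; "qpos": joint angles; "joint_vel": joint speeds; "effort": joint torques, N m; "ee_pos": TCP position; "eef_rot": TCP orientation; "ft_force": force on the tool from outside, world axes, zero at the start; "torque": the same for the moment, N m; "grip_width": finger opening in m.
Only numpy, scipy, OpenCV 4.12 (cv2) and the standard library are available. Lean on these libraries where they do the work, as an engineer would, in place of code of your own. Each camera call takes 0.05 s, during which the arm holds its last target.

## Task

On the raised board, slide the brass strip lengthwise until its end sticks out well past the board's yellow edge (by about a third of its length, without letting it fall), then pick it up and lay it flat, centred and square, across the small steel bench block, and let go. Leave the aluminium strip beside it where it lies.

Things in the scene. Friction and masses are not known exactly. Their poses are not given: they have to be found in the camera images.
- brass_strip: Yellow brass strip, stiff, 150 x 45 x 3 mm, 0.17 kg, loose on the smooth board, long sides roughly square to the yellow edge. Too thin to grip lying there; it slides easily when dragged by shut fingertips pressed on it with 5 to 20 N. An overhanging end can be gripped across the 45 mm width, fingertips reaching below it. Origin: centre of its underside; x along its length, y across, z up.
- aluminium_strip: A silver-grey aluminium strip of the same 150 x 45 x 3 mm, lying beside the brass one on the raised board, on either side of it; a bystander. Origin and axes as for the brass strip.
- board: The raised plywood work board with a dark green top, fixed: 240 (x) x 260 (y) mm, its flat top 60 mm above the table. The top is an 18 mm panel on a base that is set back 40 mm under the yellow edge. Origin: centre of its underside, on the table; z up. The yellow-painted edge is the side at y = -130 mm, parallel to its x axis, on the side of the bench block; the space beyond it is free.
- bench_block: Small bench block, fixed: a square steel top 50 x 50 mm, 45 mm above the table, on a black rubber base 60 x 60 x 25 mm. Origin: centre of its underside, on the table; x and y parallel to its sides, z up. The strip rests on the steel top, overhanging on two opposite sides.
There are look-alikes about, which are no part of the job. There is more than one size of the brass_strip; the job needs the smaller. What is shaped like the bench_block but red is not meant.

How it is judged:
On the way, in this order (a step that is already met when the one before it is completed fails the run):
1. the brass strip lies on the board with its end at least about 25 mm past the yellow edge (y of brass_strip in the frame of board below -0.08 m and angle between the x axis of brass_strip and the y axis of board, either way round below 0.5 rad and z of brass_strip in the frame of board between 0.057 and 0.063 m and angle between brass_strip's own z axis and vertical below 0.06 rad), for 0.2 s.
2. the brass strip is lifted clear of the board (z of brass_strip in the frame of board above 0.07 m), for 0.1 s.
At the end, for the whole second after the job is handed in: The brass strip lies flat and still on the steel top of the bench block, its centre within 18 mm of the block's centre, its length parallel to either pair of the block's sides within about 12 degrees; the aluminium strip is within 20 mm of where it began (horizontal distance between brass_strip and bench_block below 0.018 m and z of brass_strip in the frame of bench_block between 0.042 and 0.049 m and angle between brass_strip's own z axis and vertical below 0.08 rad and (angle between the x axis of brass_strip and the x axis of bench_block, either way round below 0.22 rad or angle between the x axis of brass_strip and the y axis of bench_block, either way round below 0.22 rad) and linear speed of brass_strip below 0.02 m/s and distance of aluminium_strip from where it was at the start of the episode below 0.02 m); the robot touches nothing.
It fails at once if the aluminium strip is moved more than 20 mm (distance of aluminium_strip from where it was at the start of the episode above 0.02 m).
It fails at once if the brass strip falls to the table (height (world z) of brass_strip below 0.03 m).
It also fails if it takes over 48 s, if anything falls off the work surface, if the arm or the gripper's body presses on something with over 40 N, if the wrist force passes 120 N, or if a joint passes its speed limit or range.

## Working session

There is one attempt and no reset: what is moved stays moved. The work goes in short steps, Python scripts to look and compute and a tool call to move; the robot and the scene stay as the last step left them, time stands still between calls to the robot, and variables do not carry over. Pictures are saved under pics/ and viewed, and the job is handed in when it is done.

Besides the shell and the picture viewer there is one more tool, called after "Request:" as a command line: name --argument value ..., lists and objects as JSON in quotes. arm_command: Moves the arm, as the interface text tells. Its arguments: {"type":"object","properties":{"plan":{"type":"array"},"squeeze":{"type":"number"}},"required":["plan"]}

```bash
mkdir -p pics; ls; cat > h.py <<'E'
import numpy as np, cv2
from bench import bot
def cap(n,fn):
    c=bot.capture(n); cv2.imwrite(f'pics/{fn}.png',c['image'][:,:,::-1]); np.savez(f'{fn}.npz',**c); return c
def pts(c,T=None):
    z=c['z_map']; h,w=z.shape; f=h/2/np.tan(np.radians(c['fov_y'])/2)
    u,v=np.meshgrid(np.arange(w),np.arange(h))
    P=np.stack([(u-c['cx'])/f*z,-(v-c['cy'])/f*z,-z,np.ones_like(z)],-1)
    T=c['world_from_camera'] if T is None else T
    return (P@np.array(T).T)[...,:3]
E
python3 - <<'E'
from h import *
print(bot.sense())
for n in('scene','side'):
    c=cap(n,n+'0'); print({k:v for k,v in c.items() if k not in('image','z_map')})
    for t in('brass_strip','aluminium_strip','board','bench_block'):
        print(n,t,bot.boxes_of(n,t))
E
```

```text
pics
{'clock': 0.0, 'qpos': array([-1.15086797e-01,  3.59510087e-01,  1.51142710e+00,  2.19106690e-05,
        1.27248417e+00, -1.15103172e-01]), 'joint_vel': array([ 0.00056488,  0.00101508, -0.00049599, -0.00022296,  0.00076766,
        0.0002479 ]), 'effort': array([ 1.96551155e-03, -5.27614331e+01, -2.78626120e+01, -6.37880498e-05,
        1.32890840e-02, -2.81424428e-05]), 'ee_pos': array([5.99330880e-01, 8.54607918e-05, 2.30452576e-01]), 'eef_rot': array([3.01504413, 1.5689675 , 3.01505404]), 'ft_force': array([ 0.07664383, -0.04265889,  0.28145887]), 'torque': array([-0.00651353,  0.04039499, -0.01064568]), 'grip_width': 0.08531615864888045}
{'fov_y': 56.841052322165964, 'cx': 281.44101039476925, 'cy': 214.69841106708446, 'world_from_camera': array([[-0.70040943, -0.51724191,  0.49182054,  0.80681049],
       [ 0.71368831, -0.499147  ,  0.49142778,  0.35818349],
       [-0.0086963 ,  0.69520722,  0.71875677,  0.617597  ],
       [ 0.        ,  0.        ,  0.        ,  1.        ]])}
scene brass_strip [{'centre': [323.3, 289.1], 'score': 0.6}, {'centre': [399.9, 255.6], 'score
[... 253 characters left out ...]
0, 193.4], 'score': 0.86}]
{'fov_y': 53.96752354360117, 'cx': 276.73976137754534, 'cy': 212.36424667905933, 'world_from_camera': array([[ 0.87918204,  0.35007667, -0.32324182,  0.23815097],
       [-0.47638764,  0.65959183, -0.58137203, -0.43070742],
       [ 0.00968288,  0.66512025,  0.74667349,  0.57820103],
       [ 0.        ,  0.        ,  0.        ,  1.        ]])}
side brass_strip [{'centre': [143.7, 194.6], 'score': 0.6}, {'centre': [254.5, 147.0], 'score': 0.58}]
side aluminium_strip [{'centre': [291.3, 118.8], 'score': 0.87}]
side board [{'centre': [267.9, 148.0], 'score': 0.79}]
side bench_block [{'centre': [261.9, 336.7], 'score': 0.75}, {'centre': [336.3, 319.6], 'score': 0.7}]
```

View pics/scene0.png

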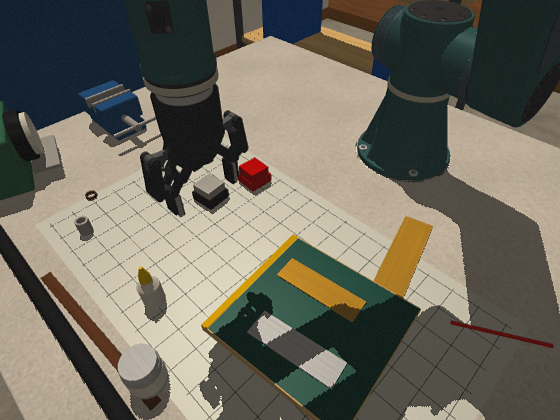

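View pics/side0.png

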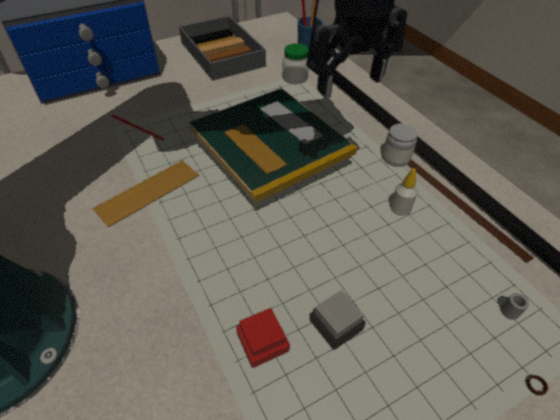

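The scene picture shows these candidates:
- **Brass:** the strip on the board at scene (322,289), side (254,147), and a longer one on the table at scene (405,255), side (146,193).
- **Blocks:** steel grey on black at scene (210,192), side (337,318), and red at scene (255,173), side (262,336).
- **Aluminium:** on the board at scene (298,350).

By the description I choose the brass strip on the board and the grey block. Next I measure both and check them in a crop.

```bash
python3 - <<'E'
from h import *
def rect(Q):
    r=cv2.minAreaRect((Q[:,:2]*1000).astype(np.float32)); b=cv2.boxPoints(r)
    return np.round(r[0],1),np.round(r[1],1),round(r[2],1),np.round(b).tolist()
for n in('scene','side'):
    c=dict(np.load(n+'0.npz')); P=pts(c); im=c['image']; hsv=cv2.cvtColor(im,cv2.COLOR_RGB2HSV)
    z=P[...,2]; ok=(c['z_map']>0)
    H,S,V=[hsv[...,i].astype(int) for i in range(3)]
    region=(P[...,0]>0.2)&(P[...,0]<0.9)&(abs(P[...,1])<.5)
    masks={'brass':ok&region&(H>12)&(H<28)&(S>120)&(z>.045)&(z<.075),
     'boardtop':ok&region&(z>.052)&(z<.07),
     'alu':ok&region&(S<60)&(z>.055)&(z<.07)&(V>70),
     'blocktop':ok&region&(z>.038)&(z<.052)&(S<60),
     'redtop':ok&region&((H<6)|(H>172))&(S>150)&(z>.036)&(z<.055),
     'bigbrass':ok&region&(H>12)&(H<28)&(S>120)&(z<.02)&(z>-.01)}
    print(n)
    for k,m in masks.items():
        m=cv2.morphologyEx(m.astype(np.uint8),cv2.MORPH_OPEN,np.ones((3,3)))
        N,L,st,ce=cv2.connectedComponentsWithStats(m)
        for i in sorted(range(1,N),key=lambda i:-st[i,4])[:2]:
            if st[i,4]<60: continue
            Q=P[L==i]; print(k,st[i,4],ce[i].round(),'zmed',np.median(Q[:,2]).round(4),*rect(Q))
a=cv2.imread('pics/scene0.png')[150:400,180:450]; b=cv2.imread('pics/side0.png')[80:370,180:400]
h=560; f=lambda x:cv2.resize(x,None,fx=1.9,fy=1.9)
a,b=f(a),f(b)[:475]
w=np.hstack([a[:475],b])
print(w.shape); cv2.imwrite('pics/crop0.png',cv2.resize(w,(800,int(w.shape[0]*800/w.shape[1]))))
E
```

```text
scene
brass 2090 [322. 289.] zmed 0.063 [504.  144.6] [ 46.2 149.6] 7.5 [[471.0, 216.0], [491.0, 67.0], [537.0, 73.0], [517.0, 222.0]]
brass 872 [245. 286.] zmed 0.0603 [566.1  46.4] [241.   31.6] 11.0 [[445.0, 39.0], [451.0, 8.0], [687.0, 54.0], [681.0, 85.0]]
boardtop 22809 [314. 329.] zmed 0.0604 [551.1 169.2] [242.1 261.6] 6.2 [[417.0, 286.0], [445.0, 26.0], [685.0, 52.0], [657.0, 312.0]]
boardtop 341 [145. 375.] zmed 0.06 [787.6  55.6] [28.  59.3] 87.6 [[757.0, 43.0], [817.0, 40.0], [818.0, 68.0], [759.0, 71.0]]
alu 2719 [299. 349.] zmed 0.063 [607.3 186. ] [ 47.9 149. ] 9.1 [[572.0, 256.0], [595.0, 109.0], [643.0, 116.0], [619.0, 263.0]]
alu 191 [141. 380.] zmed 0.0606 [798.1  60.5] [12.3 43.8] 63.0 [[776.0, 65.0], [815.0, 45.0], [820.0, 56.0], [781.0, 76.0]]
blocktop 392 [208. 184.] zmed 0.045 [ 458.  -220.2] [52.1 51.7] 5.0 [[430.0, -197.0], [434.0, -248.0], [486.0, -244.0], [482.0, -192.0]]
blocktop 189 [149. 381.] zmed 0.045 [787.9  62.1] [17.6 54.2] 87.5 [[760.0, 54.0], [815.0, 52.0], [815.0, 70.0], [761.0, 72.0]]
redtop 354 [253. 168.] zmed 0.0453 [ 348.8 -191.9] [51.7 50
[... 842 characters left out ...]
.0], [778.0, 76.0]]
alu 273 [275. 109.] zmed 0.0609 [601.9 236.9] [53.1 55.2] 4.6 [[573.0, 262.0], [578.0, 207.0], [631.0, 211.0], [626.0, 267.0]]
blocktop 1154 [339. 312.] zmed 0.0437 [ 458.4 -222.2] [51.5 50.8] 5.8 [[430.0, -200.0], [435.0, -250.0], [487.0, -245.0], [482.0, -194.0]]
blocktop 158 [398. 148.] zmed 0.0443 [771.9  27.3] [25.1 59. ] 36.4 [[744.0, 44.0], [779.0, -4.0], [799.0, 11.0], [764.0, 58.0]]
redtop 1248 [262. 331.] zmed 0.0439 [ 348.  -194.9] [50. 50.] 87.0 [[322.0, -219.0], [372.0, -221.0], [374.0, -171.0], [324.0, -169.0]]
bigbrass 2172 [146. 192.] zmed 0.0019 [292.1 186.7] [199.8  61.8] 14.2 [[188.0, 192.0], [203.0, 132.0], [396.0, 181.0], [381.0, 241.0]]
(475, 931, 3)
```

View pics/crop0.png

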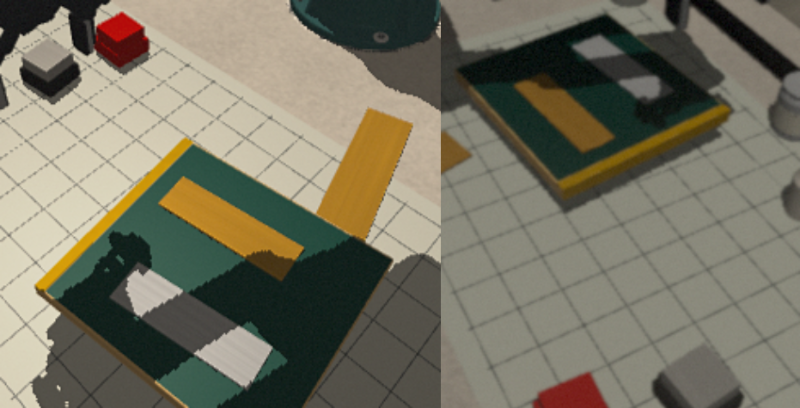

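The crop shows the right pair: the smaller brass strip (150x46 measured, against 200x61 for the one on the table) and the grey block, not the red one. Now I compute the move to above the strip.

```bash
cat >> h.py <<'E'
from scipy.spatial.transform import Rotation as Ro
def Rt(s): return Ro.from_euler('xyz',s['eef_rot']).as_matrix()
def rel(target,jaw=None):
    s=bot.sense(); R=Rt(s); p=s['ee_pos']
    print('t',s['clock'],'p',p.round(4),'F',s['ft_force'].round(1),'w',round(s['grip_width'],4),'q6',s['qpos'][5].round(3))
    print('tool axes x',R[:,0].round(3),'y',R[:,1].round(3),'z',R[:,2].round(3))
    if jaw is not None:
        # turn about tool x so that z-> +-jaw
        a=np.arctan2(-R[:,1]@jaw, R[:,2]@jaw); a=(a+np.pi/2)%np.pi-np.pi/2
        print('turn about x',a)
        R=R@Ro.from_rotvec([a,0,0]).as_matrix(); print('units after turn',(R.T@(target-p)/.03).round(3))
    print('units now',(Rt(s).T@(np.array(target)-p)/.03).round(3))
E
python3 - <<'E'
from h import *
a=np.radians(7.3); d=np.array([np.sin(a),-np.cos(a),0]); j=np.array([np.cos(a),np.sin(a),0])
c=np.array([.5045,.145,0])
t=c-0.012*d+[0,0,.10]; print(t)
rel(t,j)
E
```

```text
[0.50297522 0.15690273 0.1       ]
t 0.5 p [ 0.5999 -0.      0.2312] F [0.5 0.5 0.3] w 0.0853 q6 -0.115
tool axes x [-0.  0. -1.] y [0. 1. 0.] z [ 1. -0. -0.]
turn about x -0.12745931036448654
units after turn [ 4.375  5.599 -2.54 ]
units now [ 4.375  5.231 -3.232]
```

Request:
arm_command --plan '[[0,[0,0,0],-0.0637],[0,[0,0,0],-0.0637],[0,[0.547,0.7,-0.3175],0],[0,[0.547,0.7,-0.3175],0],[0,[0.547,0.7,-0.3175],0],[0,[0.547,0.7,-0.3175],0],[0,[0.547,0.7,-0.3175],0],[0,[0.547,0.7,-0.3175],0],[0,[0.547,0.7,-0.3175],0],[0,[0.547,0.7,-0.3175],0]]' --squeeze 60

```text
clock: 1.33
ee_pos: [0.5026, 0.1578, 0.0995]
eef_rot: [0.121, 1.57, 0.248]
ft_force: [1.0, -0.2, -0.3]
grip_width: 0.0001
```

Request:
arm_command --plan '[[0,[0.3,0,0],0],[0,[0.3,0,0],0],[0,[0.2,0,0],0],[0,[0.1,0,0],0],[0,[0,0,0],0]]'

```text
clock: 1.75
ee_pos: [0.5037, 0.1562, 0.0727]
eef_rot: [-2.232, 1.571, -2.105]
ft_force: [-0.1, 0.4, 0.4]
grip_width: 0.0001
```

```bash
python3 - <<'E'
from h import *
s=bot.sense()
w=cap('wrist','w1'); P=None
a=np.radians(7.3); d=np.array([np.sin(a),-np.cos(a),0]); j=np.array([np.cos(a),np.sin(a),0])
c=np.array([.5045,.145,0])
rel(c-.012*d+[0,0,.063],j)
T=np.eye(4);T[:3,:3]=Rt(s);T[:3,3]=s['ee_pos']
P=pts(w,T@w['hand_eye']); hsv=cv2.cvtColor(w['image'],cv2.COLOR_RGB2HSV); H,S,V=[hsv[...,i].astype(int) for i in range(3)]
m=((H>12)&(H<28)&(S>110)&(P[...,2]>.045)&(P[...,2]<.08)&(w['z_map']>0)).astype(np.uint8)
N,L,st,ce=cv2.connectedComponentsWithStats(m)
for i in sorted(range(1,N),key=lambda i:-st[i,4])[:2]:
    Q=P[L==i]; print(st[i,4],np.median(Q[:,2]),cv2.minAreaRect((Q[:,:2]*1000).astype(np.float32)))
E
```

```text
t 1.8 p [0.5038 0.1563 0.0731] F [ 0.7 -0.1  0.4] w -0.0001 q6 0.044
tool axes x [ 0. -0. -1.] y [-0.126  0.992 -0.   ] z [0.992 0.126 0.   ]
turn about x -0.0011377858632579674
units after turn [ 0.337  0.024 -0.026]
units now [ 0.337  0.024 -0.026]
10459 0.06320903568310415 ((500.158447265625, 177.16757202148438), (46.008827209472656, 85.3912582397461), 7.706428527832031)
184 0.06326576301964769 ((510.6739807128906, 105.443115234375), (6.5480427742004395, 13.600544929504395), 8.168960571289062)
```

View pics/w1.png

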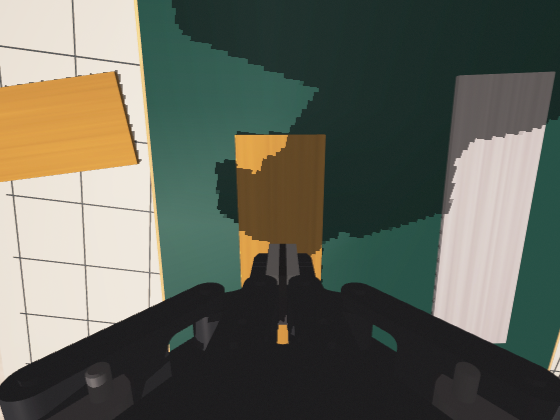

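The wrist view shows the shut tips at about (283,245), centred on the smaller brass strip (columns 240–325). The aluminium is well to the right, from about column 440. Next I press down gently.

Request:
arm_command --plan '[[0,[0.15,0,0],0],[0,[0.1,0,0],0],[0,[0.03,0,0],0],[0,[0.0,0,0],0],[0,[0.0,0,0],0]]'

```text
clock: 2.22
ee_pos: [0.5031, 0.1569, 0.0646]
eef_rot: [2.833, 1.571, 2.96]
ft_force: [-0.1, 0.3, -0.1]
grip_width: -0.0001
```

Request:
arm_command --plan '[[0,[0.03,0,0],0],[0,[0.03,0,0],0],[0,[0,0,0],0]]'

```text
clock: 2.47
ee_pos: [0.5032, 0.157, 0.0631]
eef_rot: [0.094, 1.57, 0.222]
ft_force: [0.4, -0.5, 3.0]
grip_width: -0.0002
```

Request:
arm_command --plan '[[0,[0.02,0,0],0],[0,[0,0,0],0],[0,[0,0,0],0]]'

```text
clock: 2.72
ee_pos: [0.5032, 0.157, 0.063]
eef_rot: [0.047, 1.57, 0.174]
ft_force: [-1.8, -0.6, 10.2]
grip_width: -0.0
```

Request:
arm_command --plan '[[0,[0,-0.1,0],0],[0,[0,-0.15,0],0],[0,[0,-0.15,0],0],[0,[0,-0.15,0],0],[0,[0,-0.15,0],0],[0,[0,0,0],0]]'

```text
clock: 3.22
ee_pos: [0.5069, 0.136, 0.0631]
eef_rot: [0.046, 1.568, 0.173]
ft_force: [0.4, -0.5, 7.6]
grip_width: -0.0
```

```bash
cat >> h.py <<'E'
def brass(n='scene',fn='tmp',lo=.045,hi=.075):
    c=cap(n,fn); P=pts(c); hsv=cv2.cvtColor(c['image'],cv2.COLOR_RGB2HSV); H,S,V=[hsv[...,i].astype(int) for i in range(3)]
    m=((H>12)&(H<28)&(S>120)&(P[...,2]>lo)&(P[...,2]<hi)&(P[...,0]>.2)&(P[...,0]<.72)&(c['z_map']>0)).astype(np.uint8)
    m=cv2.morphologyEx(m,cv2.MORPH_OPEN,np.ones((3,3)))
    N,L,st,ce=cv2.connectedComponentsWithStats(m)
    for i in sorted(range(1,N),key=lambda i:-st[i,4])[:3]:
        Q=P[L==i]; r=cv2.minAreaRect((Q[:,:2]*1000).astype(np.float32))
        print(n,st[i,4],ce[i].round(),'z',np.median(Q[:,2]).round(4),np.round(r[0],1),np.round(r[1],1),round(r[2],1),cv2.boxPoints(r).round().tolist())
E
python3 -c "
from h import *
print(bot.sense()['ft_force'],bot.sense()['ee_pos']);brass('scene','s2');brass('side','d2')"
```

```text
[ 0.40611043 -0.54993345  7.62678172] [0.50694026 0.1359545  0.06307304]
scene 2346 [287. 286.] z 0.0622 [557.8 122. ] [238.3 164.4] 6.2 [[431.0, 191.0], [448.0, 28.0], [685.0, 53.0], [667.0, 217.0]]
scene 41 [226. 346.] z 0.0557 [678.4 107.1] [ 1.3 24. ] 4.7 [[677.0, 119.0], [679.0, 95.0], [680.0, 95.0], [678.0, 119.0]]
scene 38 [147. 281.] z 0.0686 [701.6 -70.8] [ 5.4 17. ] 83.5 [[693.0, -73.0], [710.0, -74.0], [710.0, -69.0], [693.0, -67.0]]
side 2170 [285. 166.] z 0.0594 [556.8 121.7] [240.1 170.9] 5.9 [[429.0, 194.0], [446.0, 24.0], [685.0, 49.0], [667.0, 219.0]]
side 49 [408. 184.] z 0.0697 [694.6 -85. ] [ 7.1 18.4] 38.3 [[686.0, -80.0], [698.0, -94.0], [703.0, -90.0], [692.0, -76.0]]
```

View pics/s2.png

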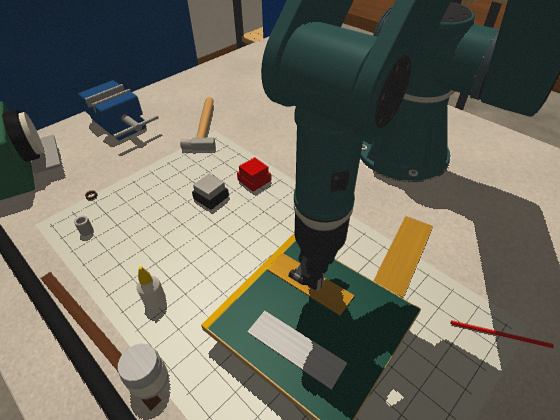

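The strip came along: its front corner is now at about (270,262) near the yellow edge, and the aluminium is unmoved. I continue the slide.

Request:
arm_command --plan '[[0,[0.01,-0.15,0],0],[0,[0,-0.25,0],0],[0,[0,-0.25,0],0],[0,[0,-0.25,0],0],[0,[0,-0.25,0],0],[0,[0,-0.25,0],0],[0,[0,-0.2,0],0],[0,[0,-0.1,0],0],[0,[0,0,0],0]]'

```text
clock: 4.07
ee_pos: [0.5138, 0.0852, 0.0631]
eef_rot: [-0.058, 1.568, 0.069]
ft_force: [0.3, -1.1, 9.6]
grip_width: 0.0003
```

```bash
python3 -c "
from h import *
brass('side','d3');brass('scene','s3')
for f in('d3','s3'):
  im=cv2.imread(f'pics/{f}.png'); r=im[60:260,150:400] if f=='d3' else im[200:400,180:430]
  cv2.imwrite(f'pics/{f}c.png',cv2.resize(r,None,fx=3,fy=3))
"
```

```text
side 1993 [292. 172.] z 0.0599 [559.5  44.7] [137.5 217.8] 65.5 [[432.0, 27.0], [630.0, -63.0], [687.0, 62.0], [489.0, 152.0]]
side 44 [408. 185.] z 0.0699 [693.9 -86.4] [ 7.  16.7] 37.6 [[686.0, -82.0], [696.0, -95.0], [702.0, -91.0], [692.0, -78.0]]
scene 1841 [271. 281.] z 0.0624 [585.7  82. ] [190.  149.4] 7.2 [[482.0, 144.0], [501.0, -4.0], [689.0, 20.0], [671.0, 168.0]]
scene 83 [267. 379.] z 0.0556 [669.8 186. ] [ 2.8 34.7] 6.6 [[666.0, 203.0], [670.0, 169.0], [673.0, 169.0], [669.0, 203.0]]
scene 49 [218. 339.] z 0.0558 [680.3  88.9] [ 2.  29.5] 6.4 [[678.0, 103.0], [681.0, 74.0], [683.0, 74.0], [680.0, 104.0]]
```

View pics/d3c.png

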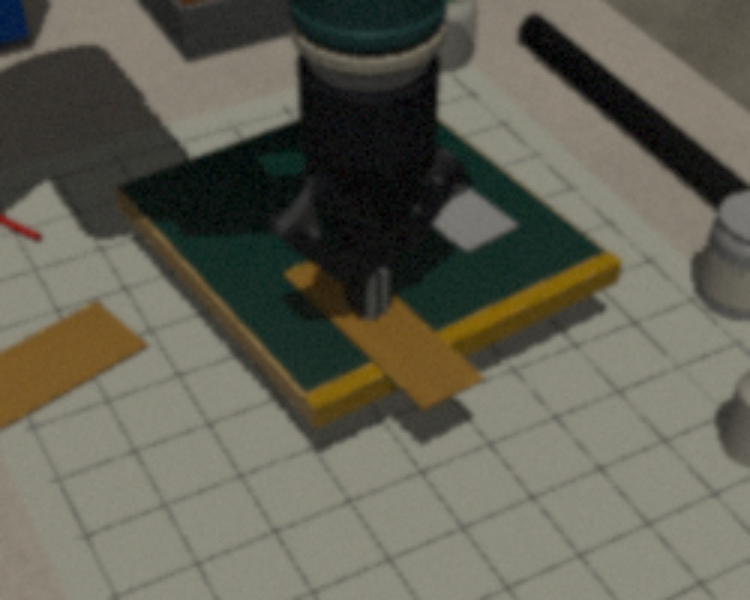

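View pics/s3c.png

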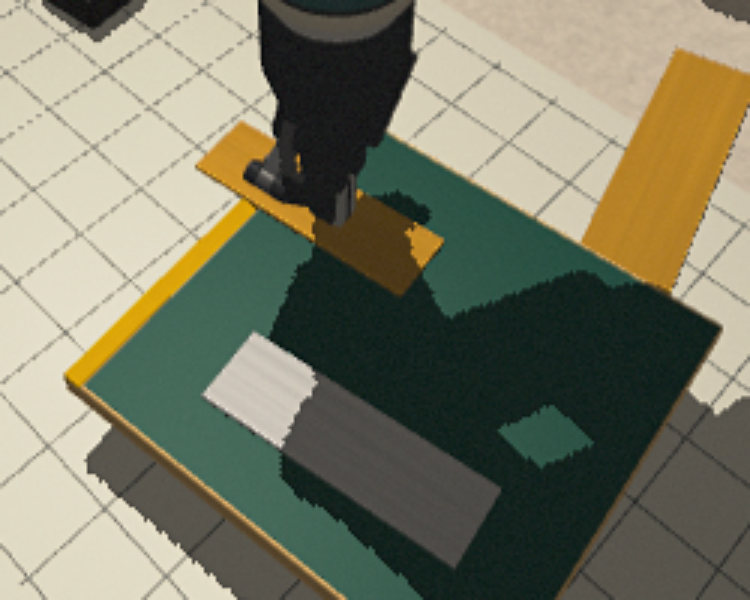

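The strip's end is past the edge (side crop (450,390)) by about 36 mm, and it lies straight. I slide it 15 mm more.

Request:
arm_command --plan '[[0,[0,-0.1,0],0],[0,[0,-0.15,0],0],[0,[0,-0.15,0],0],[0,[0,-0.1,0],0],[0,[0,0,0],0],[0,[0,0,0],0]]'

```text
clock: 4.67
ee_pos: [0.5156, 0.0706, 0.063]
eef_rot: [-0.093, 1.568, 0.035]
ft_force: [-0.7, 0.1, 9.1]
grip_width: 0.0005
```

Request:
arm_command --plan '[[0,[-0.1,0,0],0],[0,[-0.3,0,0],0],[0,[-0.6,0,0],0],[1,[-0.9,0,0],0],[1,[-0.9,0,0],0],[1,[0,-0.6,0],0],[1,[0,-0.9,0],0],[1,[0,-0.5,0],0],[1,[0,0,0],0]]'

```text
clock: 5.42
ee_pos: [0.5224, 0.0088, 0.1467]
eef_rot: [-0.847, 1.569, -0.721]
ft_force: [-0.0, 0.1, 0.5]
grip_width: 0.0724
```

```bash
python3 - <<'E'
from h import *
brass('side','d4');brass('scene','s4')
s=bot.sense(); w=cap('wrist','w4')
T=np.eye(4);T[:3,:3]=Rt(s);T[:3,3]=s['ee_pos']; print(s['ee_pos'],s['ft_force'],s['clock'])
P=pts(w,T@w['hand_eye']); hsv=cv2.cvtColor(w['image'],cv2.COLOR_RGB2HSV); H,S,V=[hsv[...,i].astype(int) for i in range(3)]
m=((H>12)&(H<28)&(S>110)&(P[...,2]>.0615)&(P[...,2]<.08)&(w['z_map']>0)).astype(np.uint8)
N,L,st,ce=cv2.connectedComponentsWithStats(m)
for i in sorted(range(1,N),key=lambda i:-st[i,4])[:2]:
    Q=P[L==i]; r=cv2.minAreaRect((Q[:,:2]*1000).astype(np.float32));print(st[i,4],np.median(Q[:,2]),r,cv2.boxPoints(r).round())
E
```

```text
side 2334 [292. 172.] z 0.0605 [560.7  37.6] [151.4 211. ] 65.5 [[433.0, 12.0], [625.0, -75.0], [688.0, 63.0], [496.0, 150.0]]
side 40 [408. 185.] z 0.0692 [694.3 -86.5] [ 7.4 16.8] 44.5 [[686.0, -83.0], [698.0, -95.0], [703.0, -90.0], [691.0, -78.0]]
scene 2520 [268. 273.] z 0.0625 [566.   48.8] [152.9 229.8] 78.5 [[438.0, -3.0], [663.0, -49.0], [694.0, 101.0], [469.0, 147.0]]
scene 46 [146. 281.] z 0.0694 [703.4 -72.3] [ 7.  19.4] 66.5 [[693.0, -72.0], [711.0, -79.0], [714.0, -73.0], [696.0, -65.0]]
scene 41 [252. 367.] z 0.0563 [672.5 160.4] [ 2.3 17.8] 6.1 [[670.0, 169.0], [672.0, 151.0], [675.0, 152.0], [673.0, 169.0]]
[0.52147217 0.01104724 0.14616015] [0.15388859 0.51263086 0.04188566] 5.5167
12276 0.06320575861109079 ((517.189697265625, 59.049232482910156), (45.774871826171875, 150.6045379638672), 7.532613754272461) [[485. 131.]
 [504. -19.]
 [550. -13.]
 [530. 137.]]
5 0.06160399190259089 ((488.1736755371094, 42.40156555175781), (1.0497958660125732, 2.121674060821533), 49.472450256347656) [[487.  43.]
 [489.  41.]
 [489.  42.]
 [488.  43.]]
```

View pics/w4.png

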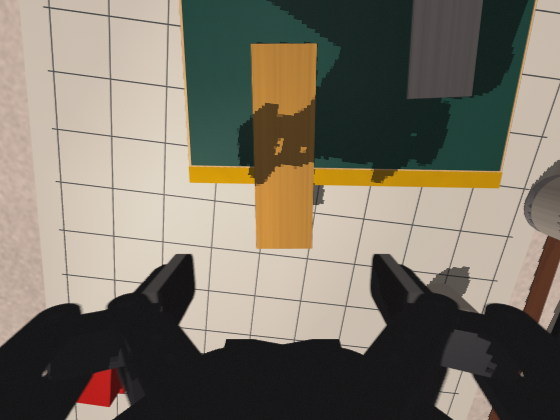

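View pics/s4.png

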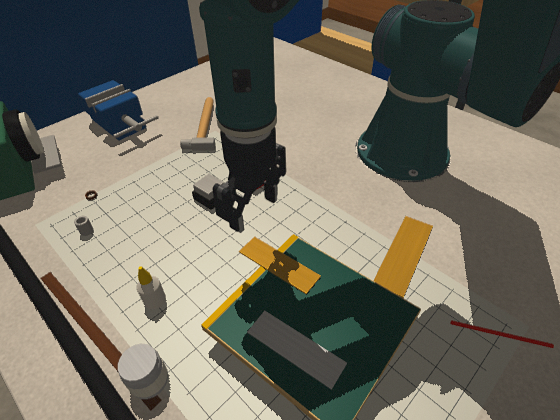

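The brass strip overhangs by about 51 mm, with its end at wrist (284,248) and the yellow edge at row 175. It is centred between the jaws. Now I work out the descent.

```bash
python3 - <<'E'
from h import *
a=np.radians(7.4); d=np.array([np.sin(a),-np.cos(a),0]); j=np.array([np.cos(a),np.sin(a),0])
rel(np.array([.5168,.0588,0])+.049*d+[0,0,.040],j)
E
```

```text
t 5.5667 p [0.5213 0.0116 0.146 ] F [-0.7  0.3  0.1] w 0.0854 q6 -0.238
tool axes x [-0.001  0.001 -1.   ] y [-0.126  0.992  0.001] z [ 0.992  0.126 -0.001]
turn about x -0.002392821138344603
units after turn [ 3.533 -0.055  0.056]
units now [ 3.533 -0.055  0.056]
```

Request:
arm_command --plan '[[1,[0.3,-0.05,0.05],0],[1,[0.5,0,0],0],[1,[0.6,0,0],0],[1,[0.6,0,0],0],[1,[0.6,0,0],0],[1,[0.5,0,0],0],[1,[0.3,0,0],0],[1,[0.13,0,0],0],[1,[0,0,0],0]]'

```text
clock: 6.32
ee_pos: [0.5226, 0.0104, 0.039]
eef_rot: [2.869, 1.569, 2.997]
ft_force: [-0.3, -0.6, -0.5]
grip_width: 0.0853
```

```bash
python3 -c "
from h import *
s=bot.sense();print(s['ee_pos'],s['ft_force'])
cap('side','d5');im=cv2.imread('pics/d5.png');cv2.imwrite('pics/d5c.png',cv2.resize(im[60:260,170:420],None,fx=3,fy=3))
cap('wrist','w5')"
```

```text
[0.52263017 0.01039322 0.03898616] [-0.34100794 -0.64890996 -0.45952492]
```

View pics/d5c.png

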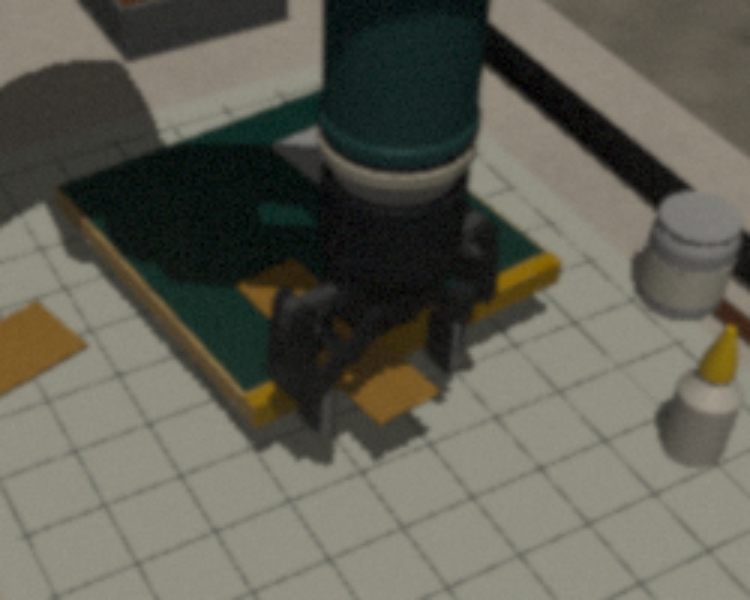

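View pics/w5.png

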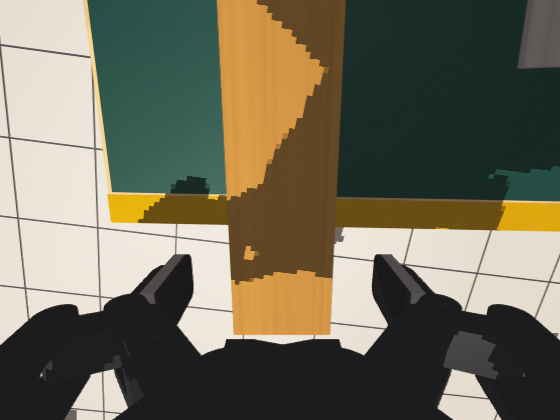

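The fingers straddle the overhanging end, jaw inner faces at about (192,290) and (373,290) with the strip at columns 233–332, and they reach below it. I close on it.

Request:
arm_command --plan '[[0,[0,0,0],0],[0,[0,0,0],0],[0,[0,0,0],0],[0,[0,0,0],0],[0,[0,0,0],0],[0,[0,0,0],0],[0,[0,0,0],0],[0,[0,0,0],0]]' --squeeze 80

```text
clock: 7.08
ee_pos: [0.5238, 0.0098, 0.0405]
eef_rot: [-0.22, 1.57, -0.093]
ft_force: [-0.6, 0.3, 5.8]
grip_width: 0.0423
```

Request:
arm_command --plan '[[0,[-0.1,0,0],0],[0,[-0.2,0,0],0],[0,[-0.3,0,0],0],[0,[-0.3,0,0],0],[0,[-0.1,0,0],0],[0,[0,0,0],0]]'

```text
clock: 7.58
ee_pos: [0.5243, 0.0097, 0.0713]
eef_rot: [-0.251, 1.568, -0.124]
ft_force: [-0.4, 0.2, -1.5]
grip_width: 0.0421
```

```bash
python3 -c "
from h import *
s=bot.sense();print(s['ee_pos'],s['ft_force'],s['torque'],s['grip_width'])
cap('scene','s6');im=cv2.imread('pics/s6.png');cv2.imwrite('pics/s6c.png',cv2.resize(im[170:370,180:430],None,fx=3,fy=3))
w=cap('wrist','w6')
T=np.eye(4);T[:3,:3]=Rt(s);T[:3,3]=s['ee_pos']
P=pts(w,T@w['hand_eye'])
hsv=cv2.cvtColor(w['image'],cv2.COLOR_RGB2HSV); H,S,V=[hsv[...,i].astype(int) for i in range(3)]
m=((H>12)&(H<28)&(S>110)&(P[...,2]>.07)&(P[...,2]<.12)&(w['z_map']>0)).astype(np.uint8)
m=cv2.erode(m,np.ones((3,3)))
N,L,st,ce=cv2.connectedComponentsWithStats(m)
for i in sorted(range(1,N),key=lambda i:-st[i,4])[:2]:
    Q=P[L==i]; r=cv2.minAreaRect((Q[:,:2]*1000).astype(np.float32));print(st[i,4],Q[:,2].min(),Q[:,2].max(),r); A=np.c_[Q[:,:2],np.ones(len(Q))];print(np.linalg.lstsq(A,Q[:,2],rcond=None)[0])
"
```

```text
[0.52433114 0.00973679 0.07134235] [-0.39433353  0.15252468 -1.49284945] [-0.07470147 -0.06585756  0.02763133] 0.04211188717077215
34308 0.08870079079314436 0.09569040762720948 ((518.7070922851562, 52.8721923828125), (44.556915283203125, 137.24659729003906), 7.803234100341797)
[ 0.00183578 -0.01890359  0.09254872]
```

View pics/s6c.png

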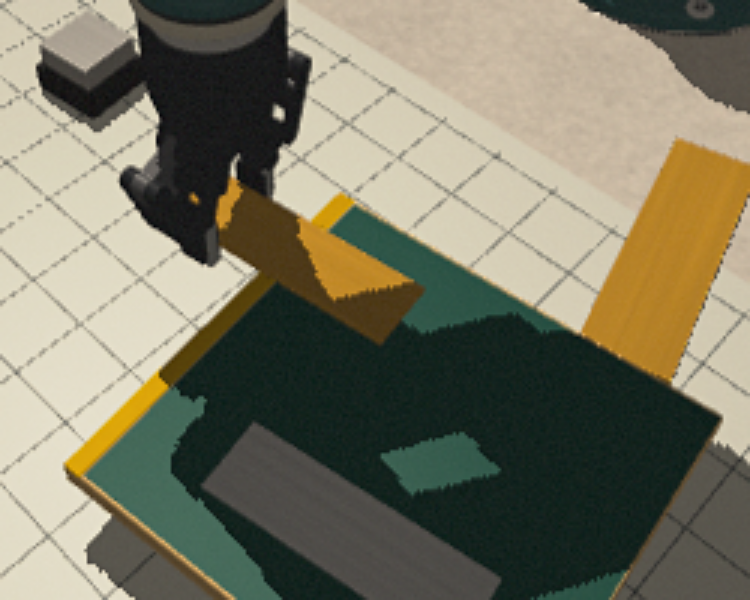

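View pics/w6.png

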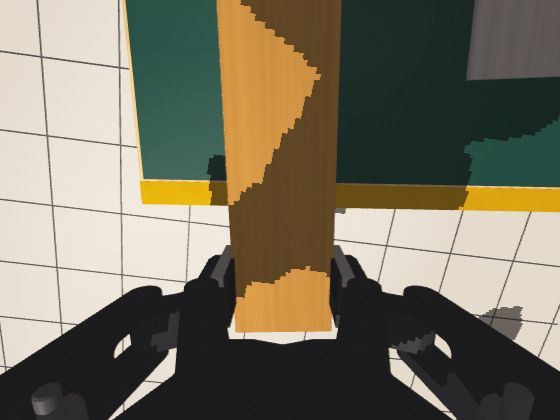

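The strip is lifted clear and held nearly level, with about a 1° droop; its near end is at wrist (284,330), between the pads. I compute the carry next.

Request:
arm_command --plan '[[0,[-0.2,0,0],0.02],[0,[-0.3,0,0],0.02],[0,[-0.2,0,0],0],[0,[0,0,0],0]]'

```text
clock: 8.02
ee_pos: [0.5245, 0.0097, 0.0926]
eef_rot: [-0.201, 1.568, -0.114]
ft_force: [0.4, 0.9, -1.9]
grip_width: 0.0423
```

```bash
python3 - <<'E'
from h import *
a=np.radians(5.3); j=np.array([np.cos(a),np.sin(a),0])
rel(np.array([.4629,-.2709,.09]),j)
E
```

```text
t 8.0167 p [0.5245 0.0097 0.0926] F [ 0.4  0.9 -1.9] w 0.0423 q6 -0.2
tool axes x [ 0.003 -0.    -1.   ] y [-0.087  0.996 -0.001] z [0.996 0.087 0.002]
turn about x -0.005209441467530773
units after turn [ 0.083 -9.125 -2.91 ]
units now [ 0.083 -9.14  -2.863]
```

Request:
arm_command --plan '[[0,[0,-0.2,-0.063],0],[0,[0,-0.4,-0.125],0],[0,[0,-0.6,-0.188],0],[0,[0,-0.7,-0.219],0],[0,[0,-0.7,-0.219],0],[0,[0,-0.7,-0.219],0],[0,[0,-0.7,-0.219],0],[0,[0,-0.7,-0.219],0],[0,[0,-0.7,-0.219],0],[0,[0,-0.7,-0.219],0]]'

```text
clock: 8.85
ee_pos: [0.481, -0.1793, 0.0906]
eef_rot: [2.896, 1.57, 2.983]
ft_force: [-0.8, 0.4, -1.7]
grip_width: 0.0423
```

Request:
arm_command --plan '[[0,[0,-0.7,-0.219],0],[0,[0,-0.7,-0.219],0],[0,[0,-0.6,-0.188],0],[0,[0,-0.5,-0.157],0],[0,[0,-0.3,-0.094],0],[0,[0,-0.22,-0.07],0],[0,[0,0,0],0],[0,[0,0,0],0]]'

```text
clock: 9.52
ee_pos: [0.4615, -0.27, 0.0908]
eef_rot: [2.132, 1.57, 2.219]
ft_force: [-0.3, 0.8, -1.6]
grip_width: 0.0423
```

```bash
python3 - <<'E'
from h import *
a=np.radians(5.3); j=np.array([np.cos(a),np.sin(a),0])
rel(np.array([.4629,-.2709,.09]),j)
for n in('scene','side'): brass(n,n+'7',.08,.13)
cap('wrist','w7')
c=dict(np.load('side7.npz'))
a=cv2.imread('pics/side7.png')[200:400,200:450]; cv2.imwrite('pics/side7c.png',cv2.resize(a,None,fx=3,fy=3))
E
```

```text
t 9.5167 p [ 0.4615 -0.27    0.0908] F [-0.3  0.8 -1.6] w 0.0423 q6 -0.746
tool axes x [-0.001  0.001 -1.   ] y [-0.087  0.996  0.001] z [ 0.996  0.087 -0.   ]
turn about x -0.005803860349112622
units after turn [ 0.027 -0.035  0.043]
units now [ 0.027 -0.035  0.043]
scene 894 [207. 160.] z 0.1116 [ 456.6 -220.5] [ 45.7 149.3] 5.2 [[427.0, -148.0], [441.0, -297.0], [486.0, -293.0], [473.0, -144.0]]
scene 86 [142. 273.] z 0.0888 [701.8 -76.9] [10.3 14.5] 38.9 [[693.0, -75.0], [702.0, -86.0], [710.0, -79.0], [701.0, -68.0]]
side 1584 [328. 270.] z 0.1099 [ 453.2 -190. ] [45.4 85.7] 5.6 [[426.0, -150.0], [435.0, -235.0], [480.0, -230.0], [472.0, -145.0]]
side 593 [378. 323.] z 0.1118 [ 462.9 -283.4] [44.7 26.3] 6.3 [[439.0, -273.0], [442.0, -299.0], [487.0, -294.0], [484.0, -268.0]]
```

View pics/side7c.png

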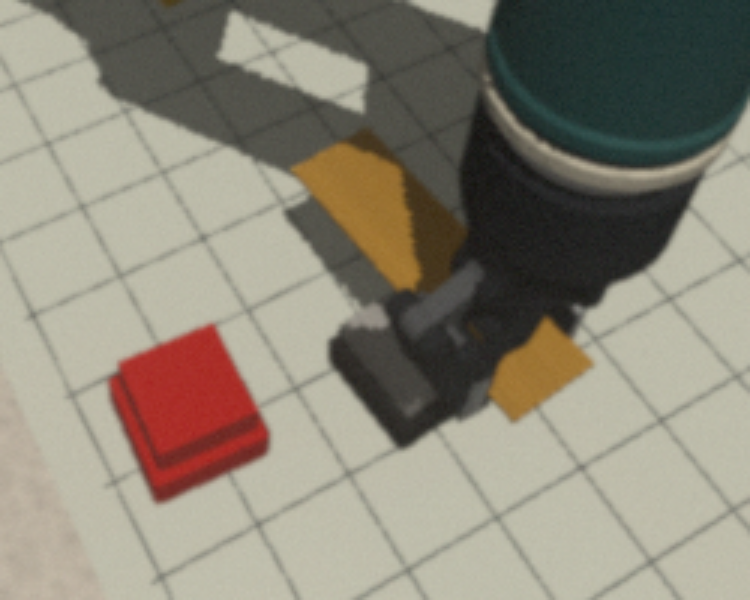

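View pics/w7.png

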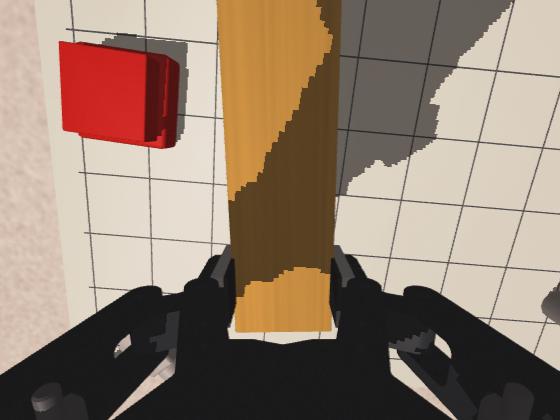

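The strip is over the steel block: its centre measures (457,-220) mm against (458,-221) for the block, and the angle is 5.2° against about 5.3°. The block is hidden below it, and the red one stands clear at side crop (190,410). I lower it.

Request:
arm_command --plan '[[0,[0.1,-0.03,0.05],0],[0,[0.3,0,0],0],[0,[0.4,0,0],0],[0,[0.4,0,0],0],[0,[0.4,0,0],0],[0,[0.25,0,0],0],[0,[0.15,0,0],0],[0,[0,0,0],0],[0,[0,0,0],0]]'

```text
clock: 10.42
ee_pos: [0.4635, -0.2708, 0.0308]
eef_rot: [2.512, 1.57, 2.6]
ft_force: [-1.0, -0.3, -1.8]
grip_width: 0.0424
```

Request:
arm_command --plan '[[0,[0.03,0,0],0],[0,[0.03,0,0],0],[0,[0,0,0],0]]'

```text
clock: 10.67
ee_pos: [0.4638, -0.2712, 0.0296]
eef_rot: [-0.79, 1.57, -0.702]
ft_force: [0.2, 0.4, -1.2]
grip_width: 0.0421
```

Request:
arm_command --plan '[[0,[0.03,0,0],0],[0,[0.02,0,0],0],[0,[0,0,0],0],[0,[0,0,0],0]]'

```text
clock: 11.0
ee_pos: [0.4635, -0.271, 0.0278]
eef_rot: [-3.038, 1.571, -2.951]
ft_force: [0.8, 0.2, -2.1]
grip_width: 0.0424
```

```bash
python3 - <<'E'
from h import *
print(bot.sense()['ft_force'],bot.sense()['torque'],bot.sense()['ee_pos'])
brass('scene','scene8',.04,.07)
E
```

```text
[ 0.83621377  0.20310203 -2.09251242] [-0.09116843 -0.08316037  0.0161567 ] [ 0.46346094 -0.27096534  0.02775142]
scene 889 [244. 287.] z 0.0602 [567.6  46.6] [242.3  41.6] 13.7 [[445.0, 38.0], [455.0, -2.0], [690.0, 55.0], [680.0, 95.0]]
scene 854 [210. 183.] z 0.0485 [ 458.1 -221.8] [ 45.7 150.6] 5.5 [[428.0, -149.0], [442.0, -299.0], [488.0, -295.0], [474.0, -145.0]]
scene 113 [244. 361.] z 0.0558 [674.6 142.1] [ 2.3 51.6] 6.5 [[671.0, 168.0], [676.0, 116.0], [679.0, 117.0], [673.0, 168.0]]
```

Request:
arm_command --plan '[[0,[0.02,0,0],0],[0,[0.02,0,0],0],[0,[0,0,0],0],[0,[0,0,0],0]]'

```text
clock: 11.38
ee_pos: [0.4635, -0.271, 0.0265]
eef_rot: [-1.401, 1.571, -1.314]
ft_force: [-0.1, 0.5, -0.5]
grip_width: 0.0423
```

Request:
arm_command --plan '[[0,[0.02,0,0],0],[0,[0.01,0,0],0],[0,[0,0,0],0],[0,[0,0,0],0]]'

```text
clock: 11.72
ee_pos: [0.4635, -0.271, 0.0258]
eef_rot: [-1.248, 1.571, -1.16]
ft_force: [-0.0, -0.3, 4.1]
grip_width: 0.0421
```

```bash
python3 - <<'E'
from h import *
print(bot.sense()['ft_force'],bot.sense()['torque'],bot.sense()['ee_pos'])
brass('scene','scene9',.04,.07)
E
```

```text
[-0.01432402 -0.29367507  4.10187302] [0.05828959 0.12391595 0.06291464] [ 0.46353732 -0.2710227   0.02583273]
scene 853 [244. 288.] z 0.0602 [566.6  46.9] [240.6  32.8] 11.5 [[445.0, 39.0], [452.0, 7.0], [688.0, 55.0], [681.0, 87.0]]
scene 823 [210. 183.] z 0.0485 [ 458.2 -222.7] [ 45.9 152.6] 5.4 [[428.0, -149.0], [442.0, -301.0], [488.0, -297.0], [474.0, -145.0]]
scene 66 [298. 405.] z 0.0563 [663.5 242.9] [ 2.4 23.5] 6.7 [[661.0, 254.0], [664.0, 231.0], [666.0, 231.0], [663.0, 255.0]]
```

Contact is firm (+4 N) and the strip is centred at (458,-222) mm. I release it, opening partly and slowly, then retreat straight up.

Request:
arm_command --plan '[[0.56,[0,0,0],0],[0.6,[0,0,0],0],[0.7,[0,0,0],0],[1,[0,0,0],0],[1,[0,0,0],0],[1,[0,0,0],0],[1,[0,0,0],0],[1,[0,0,0],0]]' --squeeze 20

```text
clock: 12.43
ee_pos: [0.4635, -0.2709, 0.0256]
eef_rot: [2.785, 1.571, 2.872]
ft_force: [0.1, -0.2, 0.1]
grip_width: 0.0856
```

```bash
python3 - <<'E'
from h import *
s=bot.sense();print(s['ft_force'],s['ee_pos'],s['grip_width'])
brass('scene','scene10',.04,.07); cap('wrist','w10')
E
```

```text
[ 0.1419763  -0.20048043  0.14225753] [ 0.46349002 -0.27094621  0.02556787] 0.0856075684787616
scene 886 [209. 183.] z 0.0481 [ 458.7 -221.3] [ 45.7 150.1] 6.3 [[428.0, -149.0], [444.0, -298.0], [490.0, -293.0], [473.0, -144.0]]
scene 840 [246. 285.] z 0.0603 [565.5  46.2] [240.3  20.7] 8.3 [[445.0, 39.0], [448.0, 19.0], [686.0, 53.0], [683.0, 74.0]]
scene 134 [303. 409.] z 0.0557 [662.7 251.7] [ 2.  45.3] 5.5 [[660.0, 274.0], [664.0, 229.0], [666.0, 229.0], [662.0, 274.0]]
```

View pics/w10.png

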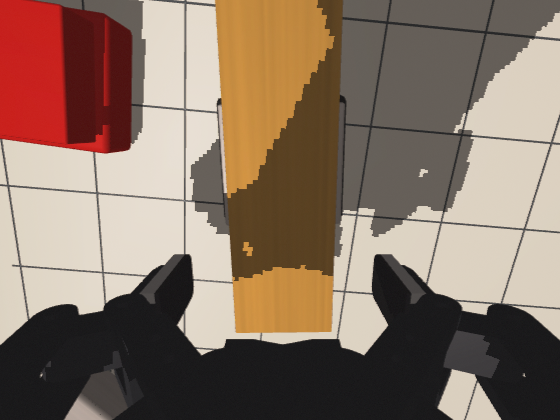

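The jaws are clear on both sides, at columns 192 and 373 with the strip at 233–332, and the strip sits over the block at rows 98–222. I lift straight up.

Request:
arm_command --plan '[[1,[-0.2,0,0],0],[1,[-0.4,0,0],0],[1,[-0.7,0,0],0],[1,[-0.9,0,0],0],[1,[-0.9,0,0],0],[1,[-0.9,-0.5,0],0],[1,[-0.5,-0.5,0],0],[1,[0,0,0],0],[1,[0,0,0],0]]'

```text
clock: 13.28
ee_pos: [0.4667, -0.3017, 0.1617]
eef_rot: [-0.753, 1.568, -0.667]
ft_force: [-0.5, 0.1, -0.5]
grip_width: 0.0854
```

```bash
python3 - <<'E'
from h import *
for n in('scene','side'): brass(n,n+'11',.035,.056)
P=[]
for n in('scene0','scene11'):
    c=dict(np.load(n+'.npz')); P=pts(c);hsv=cv2.cvtColor(c['image'],cv2.COLOR_RGB2HSV)
    m=((hsv[...,1]<60)&(P[...,2]>.061)&(P[...,2]<.068)&(P[...,0]>.5)&(P[...,0]<.7)&(P[...,1]>.09)).astype(np.uint8)
    m=cv2.morphologyEx(m,cv2.MORPH_OPEN,np.ones((3,3)));print(n,cv2.minAreaRect((P[m>0][:,:2]*1000).astype(np.float32)))
E
```

```text
scene 897 [209. 183.] z 0.0481 [ 458.6 -222.3] [ 46.  152.2] 5.7 [[428.0, -149.0], [443.0, -300.0], [489.0, -296.0], [474.0, -144.0]]
side 2498 [340. 313.] z 0.0468 [ 458.4 -224.6] [ 46.1 148.8] 6.0 [[428.0, -153.0], [443.0, -301.0], [489.0, -296.0], [474.0, -148.0]]
side 504 [303. 176.] z 0.0488 [564.2  39.3] [238.3   4.5] 6.2 [[446.0, 29.0], [446.0, 24.0], [683.0, 50.0], [682.0, 54.0]]
scene0 ((608.5245361328125, 185.26397705078125), (47.24774932861328, 150.9219207763672), 9.695035934448242)
scene11 ((608.4285278320312, 185.22625732421875), (46.644954681396484, 151.38211059570312), 9.348079681396484)
```

View pics/side11.png

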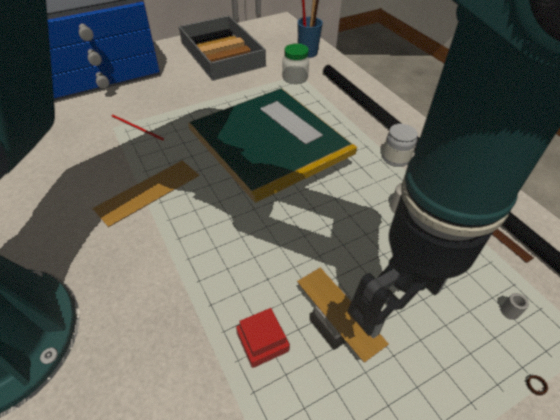

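The side picture shows the strip lying flat across the steel block at about (342,313), with the gripper above and clear and the aluminium still on the board. I hand in.

```bash
python3 -c "
from h import *
print(bot.sense()['joint_vel'].round(4)); print(bot.hand_in())"
```

```text
[ 0.0064  0.0118  0.0151  0.0013 -0.0031 -0.0022]
the job is handed in; nothing more can be done
None
```

The brass strip now lies across the steel bench block, and I handed the job in at about 13 s of the 48 s allowed. I dragged it with shut fingertips at about 10 N until its end stuck out about 51 mm past the yellow edge. Then I gripped the overhanging end, carried it over, set it down and let go.

My last checks before handing in:
- **Position:** the strip's centre measured (458.6, -222) mm from the scene camera and (458.4, -225) mm from the side camera. The block's centre is at about (458, -221) mm, so it is off by 1–4 mm.
- **Angle and height:** the strip's angle is 5.7–6.0°, against about 5–6° for the block. Its top is at 47–48 mm, so it lies flat on the steel top.
- **Aluminium strip:** it moved about 0.1 mm by measurement, which is within the measuring error.
- **Gripper:** open, about 11 cm above the strip and touching nothing.

No check failed. The two cameras disagreed by about 2 mm, which is within their calibration. The hand-in gave no verdict.

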